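# Lock the electroscope holder onto the bench post

### The job

The small tub of modelling clay is in the way: first stand it upright on the round cork coaster, wholly on it, and let go. Then push the blue jar holder along the table, without lifting it and without touching the jar it carries, until its yellow spring clip snaps fully home round the bench post; leave the jar standing in its holder and do not disturb the can, the spare jar or the white adapter.

Things in the scene. Friction and masses are not known exactly. Their poses are not given: they have to be found in the camera images.
- holder: Loose blue block sliding on the table, 0.35 kg plus jar, 100 mm wide, 28 mm high. Origin: underside, below the jar's axis; x points forward to the clip, z up. Block from x = -95 (rear face) to +52 mm, its top free behind x = -38 mm; two yellow sprung arms at the front reach to x = 102 mm, 4 to 22 mm above the table. At the start the clip faces the post to within about 0.65 rad.
- push_face (a point): Middle of the holder's flat upright rear face, the one to push on: 100 mm wide, 28 mm high; the point is 95 mm behind the holder's origin, 14 mm above the table. Axes as the holder's. Sliding friction about 0.6.
- clip_seat (a point): Centre of the clip, 68 mm ahead of the holder's origin, 13 mm above the table: the post's axis lies here when the clip is home (1 to 2 mm play). The mouth flares from a 21 mm throat, 13 mm ahead of the seat, to 48 mm between the tips, 34 mm ahead. The arms are hinged at their roots and spring outward; snapping over the post takes about 7 to 12 N of push in all (sliding alone 2 to 5 N).
- post_top (a point): Centre of the top of the fixed upright aluminium bench post, 30 mm in diameter, 85 mm high; the clip may come onto it from any side, at table height.
- jar_mid (a point): Centre (45 mm above its base) of the jar in the holder: glass, 71 mm in diameter, 90 mm high, 0.15 to 0.31 kg, standing in a 75 mm square pocket whose floor is 4 mm above the table. White lid with a blue lump and a thin wire up to 112 mm above its base. Own z is its axis, up.
- tub_mid (a point): Centre, half-way up, of the loose yellow clay tub with blue lid that stands between clip and post: 51 mm in diameter, 64 mm high, 0.12 kg. Own z is its axis, up.
- coaster_top (a point): Centre of the top of the fixed round cork coaster, 94 mm in diameter, 4 mm thick, beyond the post.
- can: Bystander: blue and silver drinks can, 53 mm in diameter, 132 mm high. Origin: centre of its underside.
- spare_jar: Bystander: glass jar with white lid, 71 mm in diameter, 90 mm high. Origin: centre of its underside.
- adapter: Bystander: white plug adapter block, 60 x 85 mm, 45 mm high. Origin: centre of its underside.

How it is judged:
By the outcome, as a careful person would: the job done as asked, in the order asked, and still so for the second after the job is handed in, with the robot touching nothing.
It also fails if it takes over 72 s, if anything falls off the work surface, if the arm or the gripper's body presses on something with over 40 N, if the wrist force passes 120 N, or if a joint passes its speed limit or range.

### The arm

A 7-joint arm with a two-finger parallel gripper is mounted at the origin on the work surface. World frame = base frame: x ahead of the robot, y to its left, z up, the work surface at z = 0. Lengths are in m, angles in degrees, forces in N, time in s.
With the tool pointing down it reaches from about 0.425 to 0.875 m from the base axis. Payload 4.7 kg.
Tool frame: the origin (TCP) lies on the front face of the gripper's body, between the roots of the fingers; the fingertips stand 70 mm ahead of it and the grasp point (between the pads) lies 51 mm ahead of it; z points along the fingers, y is the direction in which the jaws open and shut (so a half turn about z gives the same grasp; the last joint's range is limited). The gripper opens to 87 mm and grips with 3 to 60 N. Pads are 19 mm wide; open, the fingers measure 117 mm over their backs; the gripper's body (75 mm by 190 mm) begins 51 mm behind the grasp point.
Start: joints at [-74.994, 18.392, -4.016, 83.108, 1.295, 78.541, -3.26], TCP at [0.159, 0.63, 0.292] pointing down, gripper open.
Joint ranges: [-163.93, 163.93], [-17.29, 119.83], [-79.2, 71.16], [3.27, 140.29], [-89.18, 269.18], [5.43, 117.66], [-154.24, 154.24]. Speed limits (degrees/s): [147.25, 147.25, 180, 180, 180, 180, 180].

### API

Orientations are given as [roll, pitch, yaw] about the fixed x, y, z axes, in that order (R = Rz(yaw) Ry(pitch) Rx(roll)).
In Python, from cell import env gives the robot as it stands.
- The arm moves only by the tool drive_tool, never from a script. Its argument "commands" is a list of rows, each a list of 7 numbers: the shift along the tool's x, y, z in cm, then the turn, a rotation vector about the tool's x, y, z in degrees, then the opening, from 0 (shut) to 1 (fully open). In form: [[tx, ty, tz, rx, ry, rz, hand], ...]. A call has 1 to 20 rows; each row shifts and turns the commanded pose from where the row before left it, along the tool's axes as they then stand; what a row does not reach is not made up. A row lasts 1/12 s, in which the tool goes at most 41.7 mm and 7.16 degrees, less where a joint would pass 70% of its speed; a pose out of reach is approached as far as the arm can. A call is refused whole if a number of a shift passes 4.17 or a number of a turn 7.16, either way. A call with a gripper value outside its range is refused whole. The fingers move at their own pace and stop on an object; "force" is the grip in N (left out, the last holds). Time passes only in rows, so rows that do not move let the fingers close. It gives the time, the measured TCP pose, the force and the opening at its end, in the units of the state.
- env.get_obs(): the state, without advancing time (a new reading comes with each control period).
- env.read_camera(name): name is "scene" or "top" or "wrist"; returns a dict with "img" (384x512x3 uint8, blue, green, red), "mtx" (3x3 intrinsics, pixels), "pose" (4x4, takes a point from camera to world coordinates). Camera axes: x right, y down, z forward; pixel columns grow to the right and rows downward; lengths in m; the calibration is good to about 2 mm. A picture is of the moment at which its call begins. There is no depth.
- env.sign_off(): hands the job in, once; it reports no verdict.
The state is a dict: "time_s": time; "qpos": joint angles; "joint_velocities": joint speeds; "effort": joint torques, N m; "tool_pos": TCP position; "tool_rot": TCP orientation; "force": force on the tool from outside, world axes, zero at the start; "wrist_torque": the same for the moment, N m; "grip_width": finger opening in m.
Only numpy, scipy, OpenCV 4.12 (cv2) and the standard library are available. Lean on these libraries where they do the work, as an engineer would, in place of code of your own. Each camera call takes 0.05 s, during which the arm holds its last target.

## Working session

There is one attempt and no reset: what is moved stays moved. The work goes in short steps, Python scripts to look and compute and a tool call to move; the robot and the scene stay as the last step left them, time stands still between calls to the robot, and variables do not carry over. Pictures are saved under pics/ and viewed, and the job is handed in when it is done.

Besides the shell and the picture viewer there is one more tool, called after "Call:" as name(argument=value, ...) on one line, values as JSON. drive_tool: Moves the arm, as the interface text tells. Its arguments: {"type":"object","properties":{"commands":{"type":"array"},"force":{"type":"number"}},"required":["commands"]}

```bash
mkdir -p pics
cat > h.py <<'E'
import numpy as np, cv2
from cell import env
def snap(n,tag):
    d=env.read_camera(n); cv2.imwrite(f"pics/{tag}_{n}.png",d["img"]); np.savez(f"pics/{tag}_{n}.npz",**d); return d
def load(n,tag): return dict(np.load(f"pics/{tag}_{n}.npz"))
def ray(d,u,v):
    r=np.linalg.inv(d["mtx"])@np.array([u,v,1.]); R=d["pose"][:3,:3]; return d["pose"][:3,3],R@r
def onz(d,u,v,z):
    o,r=ray(d,u,v); return o+r*(z-o[2])/r[2]
def proj(d,p):
    T=np.linalg.inv(d["pose"]); c=d["mtx"]@(T[:3,:3]@np.array(p)+T[:3,3]); return c[:2]/c[2]
E
python3 - <<'E'
from h import *
np.set_printoptions(precision=4,suppress=True)
for n in ["scene","top","wrist"]:
    d=snap(n,"a"); print(n,d["mtx"][0,0],d["pose"])
print(env.get_obs())
E
```

```text
scene 368.47208074464845 [[ 0.8523  0.3026 -0.4267  0.9176]
 [ 0.5226 -0.5282  0.6692 -0.5645]
 [-0.0229 -0.7934 -0.6083  0.5857]
 [ 0.      0.      0.      1.    ]]
top 472.3361350573563 [[ 0.004  -0.9832  0.1823  0.3544]
 [-0.9999 -0.0061 -0.0111  0.0039]
 [ 0.0121 -0.1822 -0.9832  1.216 ]
 [ 0.      0.      0.      1.    ]]
wrist 313.7748104903181 [[ 0.2446  0.934   0.2603  0.0868]
 [ 0.9696 -0.2354 -0.0664  0.6485]
 [-0.0007  0.2687 -0.9632  0.3829]
 [ 0.      0.      0.      1.    ]]
{'time_s': 0.15, 'qpos': array([-74.9946,  18.4289,  -4.0151,  83.1604,   1.2941,  78.5417,
        -3.26  ]), 'joint_velocities': array([ 0.0505, -0.1015, -0.0212, -0.311 , -0.0301,  0.0693,  0.0131]), 'effort': array([ -0.0004, -49.1797,  -0.4049, -31.2875,  -0.064 ,   0.0406,
         0.0001]), 'tool_pos': array([0.1594, 0.6298, 0.2914]), 'tool_rot': array([-179.9141,    0.0045,  165.8035]), 'force': array([-0.5311, -0.5095, -0.2913]), 'wrist_torque': array([ 0.0028, -0.0004, -0.0494]), 'grip_width': 0.08700116880438455}
```

View pics/a_scene.png

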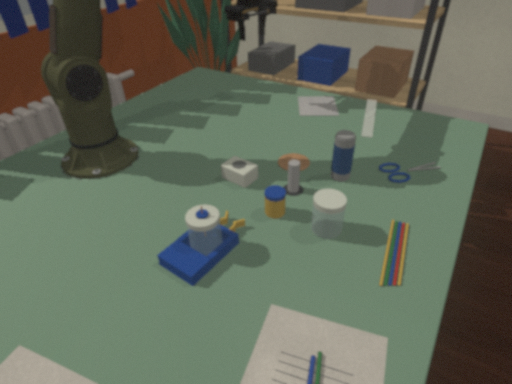

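View pics/a_top.png

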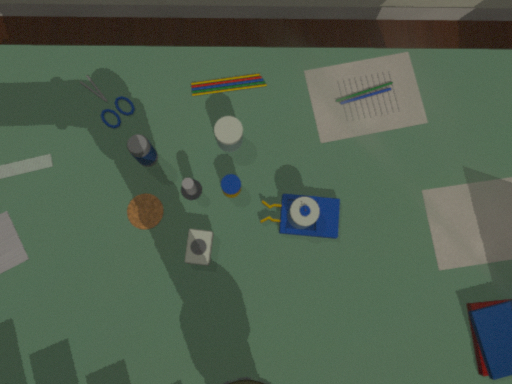

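View pics/a_wrist.png

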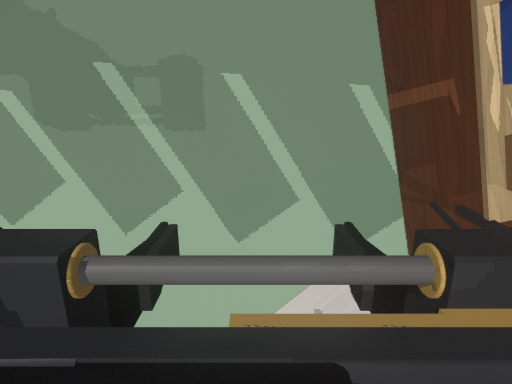

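The scene view shows the holder near (200,245), tub (275,202), post (294,178), coaster (295,160), adapter (240,172), can (343,155) and spare jar (329,213). In the top view: tub lid (231,184), post (190,187), coaster (146,212), holder (310,215). Next I measure by colour.

Run:
```python
from h import *
np.set_printoptions(precision=4,suppress=True)
for n,(x0,y0,x1,y1) in dict(top=(120,110,350,270),scene=(150,110,360,290)).items():
    d=load(n,"a"); im=d["img"][y0:y1,x0:x1]
    s=min(800//(x1-x0),600//(y1-y0)); cv2.imwrite(f"pics/a_{n}_z.png",cv2.resize(im,None,fx=s,fy=s,interpolation=cv2.INTER_CUBIC)); print(n,s)
    hsv=cv2.cvtColor(d["img"],cv2.COLOR_BGR2HSV)
    for c,lo,hi in [("blue",(105,150,60),(125,255,255)),("yellow",(15,140,90),(35,255,255)),("cork",(5,100,90),(16,255,255)),("white",(0,0,170),(179,50,255))]:
        m=cv2.inRange(hsv,np.array(lo),np.array(hi)); k=np.zeros_like(m);k[y0:y1,x0:x1]=m[y0:y1,x0:x1]
        N,L,st,ce=cv2.connectedComponentsWithStats(k)
        for i in range(1,N):
            if st[i,4]>12: print(n,c,st[i],ce[i])
```

```text
top 3
top blue [120 110  13   5  28] [126.3929 112.2143]
top blue [221 174  20  20 294] [230.3741 183.5136]
top blue [ 280  194   59   44 1340] [313.7291 217.8709]
top blue [301 206   9   9  58] [304.6379 210.2414]
top yellow [226 191  14   7  33] [232.5455 194.8485]
top yellow [128 200  21  29 218] [134.9633 215.2294]
top yellow [262 201  19   7  58] [270.9828 204.5862]
top yellow [141 207   5   7  13] [142.8462 209.6923]
top yellow [154 208   9  11  33] [158.3333 212.3636]
top yellow [142 211   6  12  22] [144.5909 217.0455]
top yellow [261 216  19   7  58] [269.7931 219.2069]
top cork [128 194  35  35 669] [144.13   211.9387]
scene 3
scene blue [266 187  19  12 166] [274.753  192.1928]
scene blue [198 212   8   5  22] [201.4545 214.3636]
scene blue [ 159  234   64   48 1242] [185.4928 259.2456]
scene yellow [267 203  13  13  54] [270.963  208.7778]
scene yellow [232 221   9   8  19] [235.7895 223.9474]
scene cork [279 154  29  15 167] [292.7066 159.6886]
scene white [225 166  28   8  76] [240.9605 169.0395]
scene white [314 190  32  18 441] [329.7166 198.3197]
scene white [186 206  32  20 328] [201.0701 216.2348]
```

View pics/a_top_z.png

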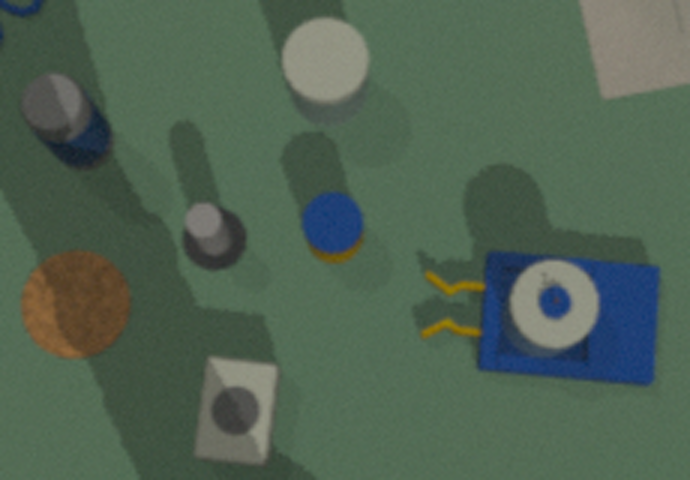

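View pics/a_scene_z.png

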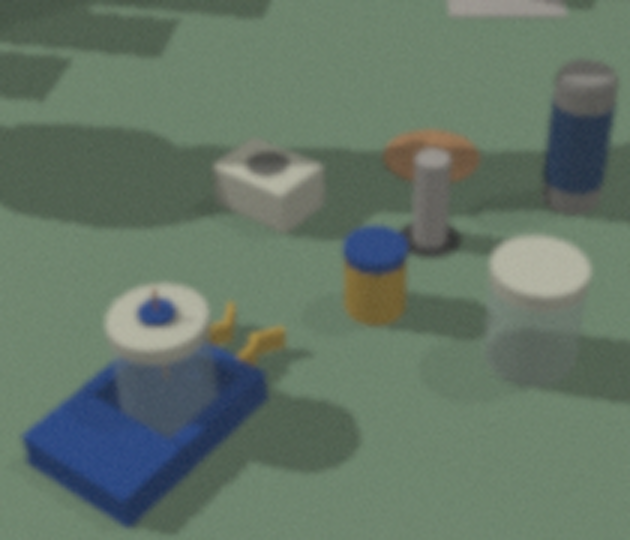

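Run:
```python
from h import *
np.set_printoptions(precision=4,suppress=True)
d=load("top","a"); s=load("scene","a")
def q(n,u,v,z):
    p=onz(d,120+(u-1)/3,110+(v-1)/3,z); print(n,p*1000//1, "scene zoom px",(proj(s,p)-[150,110])*3+1); return p
c=[q("hc",*x,.028) for x in [(487,251),(660,266),(652,384),(479,370)]]
print("sizes",[np.linalg.norm(c[i]-c[(i+1)%4]) for i in range(4)])
f=(c[0]+c[3])/2; r=(c[1]+c[2])/2; x=(f-r)[:2]; print("yaw",np.degrees(np.arctan2(x[1],x[0])),"rear",r)
x/=np.linalg.norm(x); ctr=sum(c)/4; print("origin",ctr[:2]+x*.0215)
P=q("post",205,219,.085);q("tub",332,224,.064);q("spare",325,59,.09);q("can",55,104,.132);C=q("coaster",77,304,.004);q("jar",555,304,.094)
for t in [(208,357),(278,366),(266,464),(195,456)]:q("ad",*t,.045)
q("tipL",426,274,.022);q("tipR",422,335,.022)
# scene refs
for n,u,v,z in [("post",432,157,.085),("tub",376,247,.064),("spare",540,266,.09),("coaster",431,155,.004),("jar",158,321,.094),("hrear L",27,440,.028),("hrear R",128,503,.028),("front R",267,375,.028)]:
    print(n,onz(s,150+(u-1)/3,110+(v-1)/3,z))
```

```text
hc [564. -90.  28.] scene zoom px [265.2284 365.177 ]
hc [ 552. -237.   28.] scene zoom px [123.0469 495.129 ]
hc [ 452. -227.   28.] scene zoom px [ 19.3337 427.8171]
hc [463. -82.  28.] scene zoom px [161.7611 313.874 ]
sizes [np.float64(0.14785891404948884), np.float64(0.10083227142813743), np.float64(0.14554419712597555), np.float64(0.10170621384048398)]
yaw 85.48779557880879 rear [ 0.5025 -0.2317  0.028 ]
origin [ 0.5099 -0.1371]
post [579. 144.  84.] scene zoom px [431.8495 154.2012]
tub [580.  41.  64.] scene zoom px [372.1221 238.564 ]
spare [714.  48.  90.] scene zoom px [538.6301 260.379 ]
can [662. 259. 131.] scene zoom px [582.9562  69.2456]
coaster [520. 262.   4.] scene zoom px [429.257  151.4263]
jar [ 510. -139.   94.] scene zoom px [154.6271 310.0873]
ad [471. 143.  44.] scene zoom px [321.7546 160.2179]
ad [464.  85.  44.] scene zoom px [279.853  189.7298]
ad [384.  93.  44.] scene zoom px [210.6263 160.4176]
ad [390. 151.  44.] scene zoom px [252.5185 132.7594]
tipL [545. -38.  22.] scene zoom px [282.2163 322.1229]
tipR [493. -35.  22.] scene zoom px [229.426  297.9233]
post [0.5817 0.1406 0.085 ]
tub [0.5882 0.0339 0.064 ]
spare [0.7176 0.0429 0.09  ]
coaster [0.5249 0.2574 0.004 ]
jar [ 0.5194 -0.146   0.094 ]
hrear L [ 0.4649 -0.2325  0.028 ]
hrear R [ 0.5596 -0.24    0.028 ]
front R [ 0.5716 -0.0971  0.028 ]
```

The two views agree to within about 8 mm. I trust the top view more, because the sizes it gives are right. I'll move over the tub and check with the wrist camera.

Call:
drive_tool(commands=[[-2.77,-2.35,0,0,0,0,1],[-2.77,-2.35,0,0,0,0,1],[-2.77,-2.35,0,0,0,0,1],[-2.77,-2.35,0,0,0,0,1],[-2.77,-2.35,0,0,0,0,1],[-2.77,-2.35,0,0,0,0,1],[-2.77,-2.35,0,0,0,0,1],[-2.77,-2.35,0,0,0,0,1],[-2.77,-2.35,0,0,0,0,1],[-2.77,-2.35,0,0,0,0,1],[-2.77,-2.35,0,0,0,0,1],[-2.77,-2.35,0,0,0,0,1],[-2.77,-2.35,0,0,0,0,1],[-2.77,-2.35,0,0,0,0,1],[-2.77,-2.35,0,0,0,0,1],[-2.77,-2.35,0,0,0,0,1],[-2.77,-2.35,0,0,0,0,1],[-2.77,-2.35,0,0,0,0,1],[-2.77,-2.35,0,0,0,0,1],[-2.77,-2.35,0,0,0,0,1]])

```text
time_s: 1.82
tool_pos: [0.5819, 0.0371, 0.2922]
tool_rot: [180.0, 0.0, 165.8]
force: [0.7, 0.5, 0.6]
grip_width: 0.0866
```

Call:
drive_tool(commands=[[0,0,2,0,0,-4.73,1],[0,0,2,0,0,-4.73,1],[0,0,2,0,0,-4.74,1],[0,0,0,0,0,0,1],[0,0,0,0,0,0,1]])

```text
time_s: 2.23
tool_pos: [0.5805, 0.0386, 0.2313]
tool_rot: [-180.0, -0.1, 179.9]
force: [0.7, -0.3, -0.1]
grip_width: 0.0869
```

Run:
```python
from h import *
np.set_printoptions(precision=4,suppress=True)
for n in ["wrist","top"]:snap(n,"b")
o=env.get_obs();print(o["time_s"],o["tool_pos"],o["tool_rot"],o["qpos"],o["force"])
```

```text
2.3333 [0.5818 0.0388 0.2335] [179.9787   0.0964 179.9101] [-30.3937  12.9216  27.6388  98.4529  -6.3514  70.0736  88.718 ] [-0.7027 -0.5792  0.0959]
```

View pics/b_wrist.png

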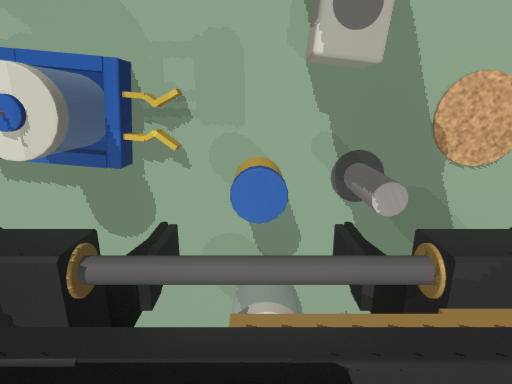

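View pics/b_top.png

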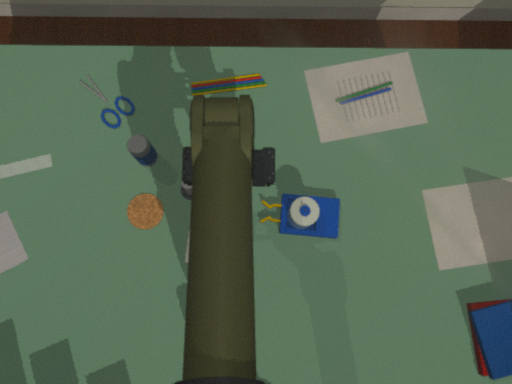

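The wrist view shows the tub lid at about (259,193), the coaster at (480,117), the post top at (392,198) and both clip arms. I'll measure these from here too.

Run:
```python
from h import *
np.set_printoptions(precision=4,suppress=True)
d=load("wrist","b")
hsv=cv2.cvtColor(d["img"],cv2.COLOR_BGR2HSV)
m=cv2.inRange(hsv,np.array((105,150,60)),np.array((125,255,255)));m[:,:200]=0;m[:,320:]=0;m[226:]=0
c=max(cv2.findContours(m,0,2)[0],key=cv2.contourArea);(u,v),r=cv2.minEnclosingCircle(c);print(u,v,r)
print("tub",onz(d,u,v,.064),"radius",r*np.linalg.norm(onz(d,u+1,v,.064)-onz(d,u,v,.064)))
print("post",onz(d,390,199,.085),"coaster",onz(d,482,118,.004),"base post",onz(d,358,176,.0))
for t in [(180,92),(178,148)]:print("tip",onz(d,*t,.022))
for t in [(131,60),(129,167)]:print("hfront",onz(d,*t,.028))
print("jarlid",onz(d,20,111,.094))
```

```text
258.6474914550781 194.16580200195312 28.679546356201172
tub [0.5799 0.042  0.064 ] radius 0.024633386000546573
post [0.5781 0.1459 0.085 ] coaster [0.5189 0.264  0.004 ] base post [0.5785 0.1473 0.    ]
tip [ 0.4945 -0.0297  0.022 ]
tip [ 0.5458 -0.035   0.022 ]
hfront [ 0.468  -0.0694  0.028 ]
hfront [ 0.563  -0.0815  0.028 ]
jarlid [ 0.5099 -0.1272  0.094 ]
```

Call:
drive_tool(commands=[[0.15,0.25,2,0,0,0,1],[0,0,2.5,0,0,0,1],[0,0,2.5,0,0,0,1],[0,0,2.5,0,0,0,1],[0,0,2,0,0,0,1],[0,0,1.5,0,0,0,1],[0,0,0.7,0,0,0,1],[0,0,0,0,0,0,1],[0,0,0,0,0,0,0.4],[0,0,0,0,0,0,0.4],[0,0,0,0,0,0,0.4],[0,0,0,0,0,0,0.4],[0,0,0,0,0,0,0.4],[0,0,0,0,0,0,0.4]], force=15)

```text
time_s: 3.5
tool_pos: [0.58, 0.0412, 0.0957]
tool_rot: [180.0, 0.0, -180.0]
force: [1.3, 0.4, -0.5]
grip_width: 0.0546
```

Call:
drive_tool(commands=[[0,0,0,0,0,0,0.4],[0,0,0,0,0,0,0.4],[0,0,0,0,0,0,0.4],[0,0,0,0,0,0,0.4],[0,0,-0.5,0,0,0,0.4],[0,0,-1,0,0,0,0.4],[0,0,-2,0,0,0,0.4],[0,0,-2.5,0,0,0,0.4],[0,0,-2.5,0,0,0,0.4],[0,0,-2.5,0,0,0,0.4],[0,0,-1,0,0,0,0.4],[0,0,0,0,0,0,0.4]], force=15)

```text
time_s: 4.5
tool_pos: [0.5814, 0.0412, 0.2185]
tool_rot: [179.9, 0.3, 180.0]
force: [-0.2, -0.3, -1.8]
grip_width: 0.0498
```

Call:
drive_tool(commands=[[0.3,1.1,0,0,0,0,0.4],[0.6,2.22,0,0,0,0,0.4],[0.6,2.22,0,0,0,0,0.4],[0.6,2.22,0,0,0,0,0.4],[0.6,2.22,0,0,0,0,0.4],[0.6,2.22,0,0,0,0,0.4],[0.6,2.22,0,0,0,0,0.4],[0.6,2.22,0,0,0,0,0.4],[0.6,2.22,0,0,0,0,0.4],[0.6,2.22,0,0,0,0,0.4],[0.3,1.1,0,0,0,0,0.4],[0,0,0,0,0,0,0.4],[0,0,0,0,0,0,0.4]])

```text
time_s: 5.58
tool_pos: [0.519, 0.2627, 0.2139]
tool_rot: [-179.9, -0.1, -179.9]
force: [0.5, -1.3, -0.9]
grip_width: 0.0497
```

Run:
```python
from h import *
np.set_printoptions(precision=4,suppress=True)
for n in ["wrist","scene"]:snap(n,"c")
o=env.get_obs();print(o["time_s"],o["tool_pos"],o["tool_rot"],o["grip_width"],o["force"])
```

```text
5.6833 [0.5202 0.2609 0.2146] [-179.9009   -0.029   179.8727] 0.04976630200523914 [ 0.0071 -0.0608 -1.4116]
```

View pics/c_wrist.png

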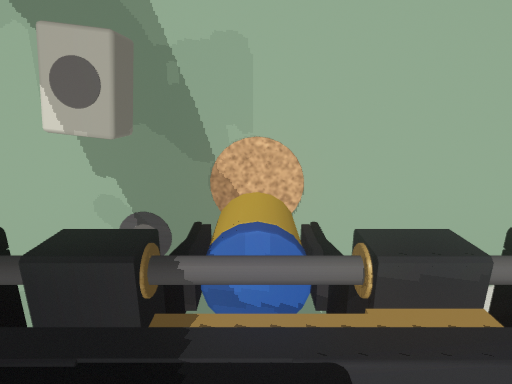

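View pics/c_scene.png

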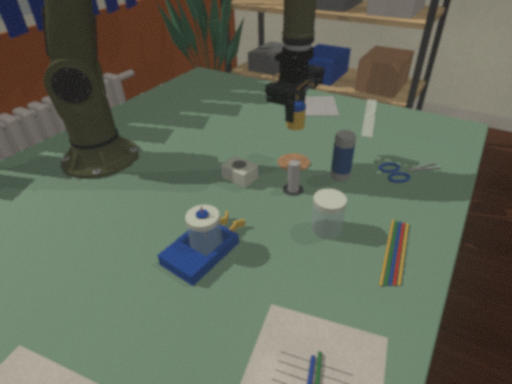

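The tub hangs upright and is centred on the coaster column (lid at u≈257, coaster at u≈257). Now I lower it.

Call:
drive_tool(commands=[[0,0,1.5,0,0,0,0.4],[0,0,2.5,0,0,0,0.4],[0,0,2.5,0,0,0,0.4],[0,0,2,0,0,0,0.4],[0,0,1.3,0,0,0,0.4],[0,0,0.7,0,0,0,0.4],[0,0,0.4,0,0,0,0.4],[0,0,0.2,0,0,0,0.4],[0,0,0.2,0,0,0,0.4],[0,0,0.1,0,0,0,0.4],[0,0,0,0,0,0,0.4],[0,0,0,0,0,0,0.4]])

```text
time_s: 6.68
tool_pos: [0.5201, 0.2632, 0.1019]
tool_rot: [180.0, 0.1, -180.0]
force: [0.4, 0.7, -1.5]
grip_width: 0.05
```

Call:
drive_tool(commands=[[0,0,0.1,0,0,0,0.4],[0,0,0.1,0,0,0,0.4],[0,0,0,0,0,0,0.4],[0,0,0,0,0,0,0.4]])

```text
time_s: 7.02
tool_pos: [0.52, 0.2631, 0.0996]
tool_rot: [180.0, 0.0, -180.0]
force: [0.7, -0.1, 0.1]
grip_width: 0.0495
```

Touchdown: the load came off the wrist. Now release and retreat upward.

Call:
drive_tool(commands=[[0,0,0,0,0,0,0.95],[0,0,0,0,0,0,0.95],[0,0,0,0,0,0,0.95],[0,0,0,0,0,0,0.95],[0,0,0,0,0,0,0.95],[0,0,-0.8,0,0,0,0.95],[0,0,-1.5,0,0,0,0.95],[0,0,-2.5,0,0,0,0.95],[0,0,-3,0,0,0,0.95],[0,0,-3,0,0,0,0.95],[0,0,-2.5,0,0,0,0.95],[0,0,0,0,0,0,0.95]])

```text
time_s: 8.02
tool_pos: [0.5224, 0.264, 0.2391]
tool_rot: [179.7, 0.5, 180.0]
force: [0.8, -0.4, -0.0]
grip_width: 0.0828
```

Run:
```python
from h import *
np.set_printoptions(precision=4,suppress=True)
d=snap("wrist","d");snap("scene","d")
o=env.get_obs();print(o["time_s"],o["tool_pos"],o["tool_rot"],o["grip_width"],o["force"])
```

```text
8.1167 [0.5203 0.2632 0.2341] [ 179.8843    0.1507 -179.9993] 0.08285863317179726 [0.1347 0.3233 0.0689]
```

View pics/d_wrist.png

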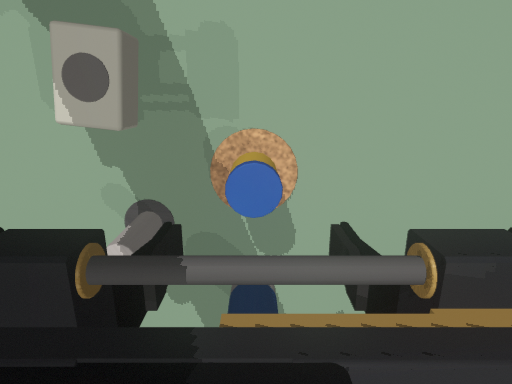

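View pics/d_scene.png

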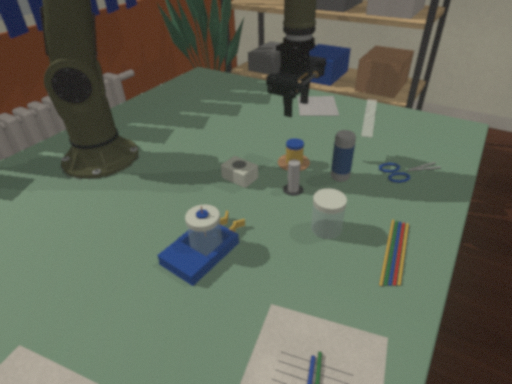

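The tub stands upright and centred on the cork: lid at (254,189) inside the disc, which spans 211–298. Next I go behind the holder and turn the jaws parallel to its rear face.

Call:
drive_tool(commands=[[0.14,-3.6,-0.4,0,0,0,0.69],[0.14,-3.6,-0.4,0,0,0,0.69],[0.14,-3.6,-0.4,0,0,0,0.69],[0.14,-3.6,-0.4,0,0,0,0.69],[0.14,-3.6,-0.4,0,0,0,0.69],[0.14,-3.6,-0.4,0,0,0,0.69],[0.14,-3.6,-0.4,0,0,0,0.69],[0.14,-3.6,-0.4,0,0,0,0.69],[0.14,-3.6,-0.4,0,0,0,0.69],[0.14,-3.6,-0.4,0,0,0,0.69],[0.14,-3.6,-0.4,0,0,0,0.69],[0.14,-3.6,-0.4,0,0,0,0.69],[0.14,-3.6,-0.4,0,0,0,0.69],[0.14,-3.6,-0.4,0,0,0,0.69],[0.14,-3.6,-0.4,0,0,0,0.69]])

```text
time_s: 9.37
tool_pos: [0.4978, -0.2783, 0.2913]
tool_rot: [179.9, -0.1, -180.0]
force: [1.1, 0.7, -0.1]
grip_width: 0.06
```

Call:
drive_tool(commands=[[0,0,0,0,0,6.75,0.69],[0,0,0,0,0,6.75,0.69],[0,0,0,0,0,6.75,0.69],[0,0,0,0,0,6.75,0.69],[0,0,0,0,0,6.75,0.69],[0,0,0,0,0,6.75,0.69],[0,0,0,0,0,6.75,0.69],[0,0,0,0,0,6.75,0.69],[0,0,0,0,0,6.75,0.69],[0,0,0,0,0,6.75,0.69],[0,0,0,0,0,6.75,0.69],[0,0,0,0,0,6.75,0.69],[0,0,0,0,0,6.75,0.69],[0,0,0,0,0,6.75,0.69],[0,0,0,0,0,0,0.69],[0,0,0,0,0,0,0.69]])

```text
time_s: 10.7
tool_pos: [0.4984, -0.2767, 0.2912]
tool_rot: [-179.9, -0.0, 85.7]
force: [0.2, 0.4, 0.5]
grip_width: 0.06
```

Run:
```python
from h import *
np.set_printoptions(precision=4,suppress=True)
for n in ["wrist","top","scene"]:snap(n,"e")
o=env.get_obs();print(o["time_s"],o["tool_pos"],o["tool_rot"],o["qpos"],o["grip_width"])
d=load("top","e");cv2.imwrite("pics/e_top_z.png",cv2.resize(d["img"][110:270,120:350],None,fx=3,fy=3,interpolation=2))
```

```text
10.85 [ 0.4986 -0.277   0.2919] [-179.9617   -0.011    85.6218] [-23.2938  12.7967  57.5516  96.4525 -11.0556  76.8782  31.7709] 0.060134313249583474
```

View pics/e_wrist.png

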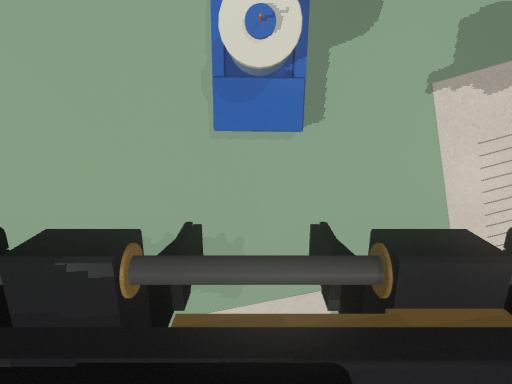

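View pics/e_top_z.png

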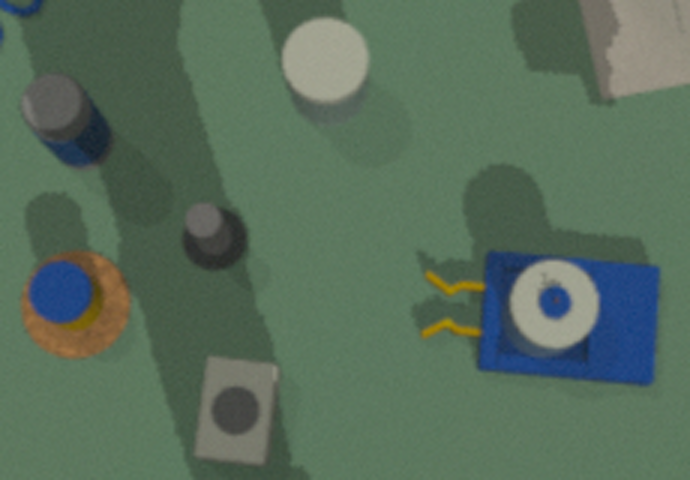

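View pics/e_scene.png

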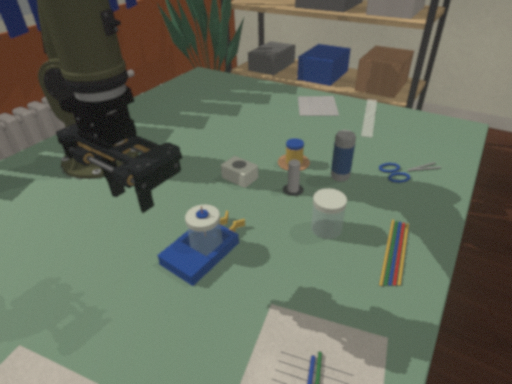

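Run:
```python
from h import *
np.set_printoptions(precision=4,suppress=True)
d=load("wrist","e")
hsv=cv2.cvtColor(d["img"],cv2.COLOR_BGR2HSV)
m=cv2.inRange(hsv,np.array((105,150,50)),np.array((125,255,255)));m[:84]=0;m[200:]=0;m[:,:180]=0;m[:,340:]=0
c=max(cv2.findContours(m,0,2)[0],key=cv2.contourArea)
b=cv2.boxPoints(cv2.minAreaRect(c));print(b)
ys,xs=np.nonzero(m)
bot=np.array([(x,ys[xs==x].max()+.5) for x in range(xs.min()+4,xs.max()-3)]);pf=np.polyfit(bot[:,0],bot[:,1],1);print(pf)
L=xs[(ys>100)&(ys<125)].min()-.5;R=xs[(ys>100)&(ys<125)].max()+.5
p=[onz(d,u,np.polyval(pf,u),.028) for u in (L,R)];print(L,R,p,np.linalg.norm(p[0]-p[1]))
mid=(p[0]+p[1])/2;w=(p[1]-p[0])[:2];f=np.array([-w[1],w[0]])/np.linalg.norm(w);print("mid",mid,"yaw",np.degrees(np.arctan2(f[1],f[0])),"origin",mid[:2]+.095*f)
# left/right edges direction
le=np.array([(xs[ys==y].min()-.5,y) for y in range(86,126)]);re=np.array([(xs[ys==y].max()+.5,y) for y in range(86,126)])
for e in(le,re):
    q=np.polyfit(e[:,1],e[:,0],1);a=onz(d,np.polyval(q,126),126,.028);bb=onz(d,np.polyval(q,86),86,.028);v=bb-a;print(np.degrees(np.arctan2(v[1],v[0])))
```

```text
[[213.  84.]
 [304.  84.]
 [304. 131.]
 [213. 131.]]
[  0.0062 128.8454]
213.5 303.5 [array([ 0.4532, -0.2271,  0.028 ]), array([ 0.5531, -0.2351,  0.028 ])] 0.1002409849138547
mid [ 0.5031 -0.2311  0.028 ] yaw 85.38722236832784 origin [ 0.5108 -0.1364]
85.56500648587469
84.94110244858838
```

Wrist and top views agree on the holder: rear face middle (0.503,-0.231), heading 85.4°, width measured 100.2 mm. Descending behind it.

Call:
drive_tool(commands=[[0,0,2,0,0,0,0.69],[0,0,3,0,0,0,0.69],[0,0,3,0,0,0,0.69],[0,0,3,0,0,0,0.69],[0,0,3,0,0,0,0.69],[0,0,3,0,0,0,0.69],[0,0,2,0,0,0,0.69],[0,0,1.2,0,0,0,0.69],[0,0,0.8,0,0,0,0.69],[0,0,0.2,0,0,0,0.69],[0,0,0,0,0,0,0.69],[0.5,0,0,0,0,0,0.69],[0.8,0,0,0,0,0,0.69],[0.8,0,0,0,0,0,0.69],[0.5,0,0,0,0,0,0.69],[0.3,0,0,0,0,0,0.69],[0,0,0,0,0,0,0.69],[0,0,0,0,0,0,0.69]])

```text
time_s: 12.35
tool_pos: [0.5012, -0.2478, 0.0804]
tool_rot: [180.0, -0.0, 85.6]
force: [-0.4, 0.2, -0.2]
grip_width: 0.06
```

Run:
```python
from h import *
np.set_printoptions(precision=4,suppress=True)
for n in ["wrist","scene"]:snap(n,"f")
o=env.get_obs();print(o["time_s"],o["tool_pos"],o["tool_rot"],o["force"])
d=load("scene","f");cv2.imwrite("pics/f_scene_z.png",cv2.resize(d["img"][130:310,60:320],None,fx=3,fy=3,interpolation=2))
```

```text
12.45 [ 0.501  -0.2485  0.0804] [179.99     0.0174  85.487 ] [ 0.157  -0.3003 -0.4677]
```

View pics/f_wrist.png

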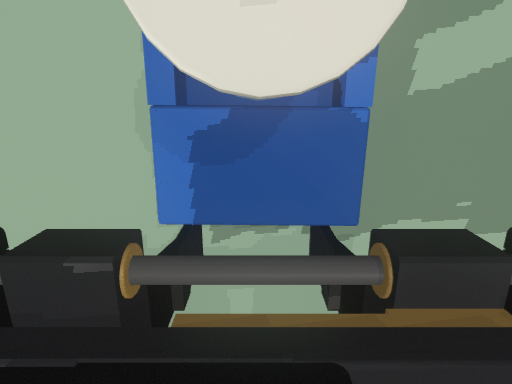

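View pics/f_scene_z.png

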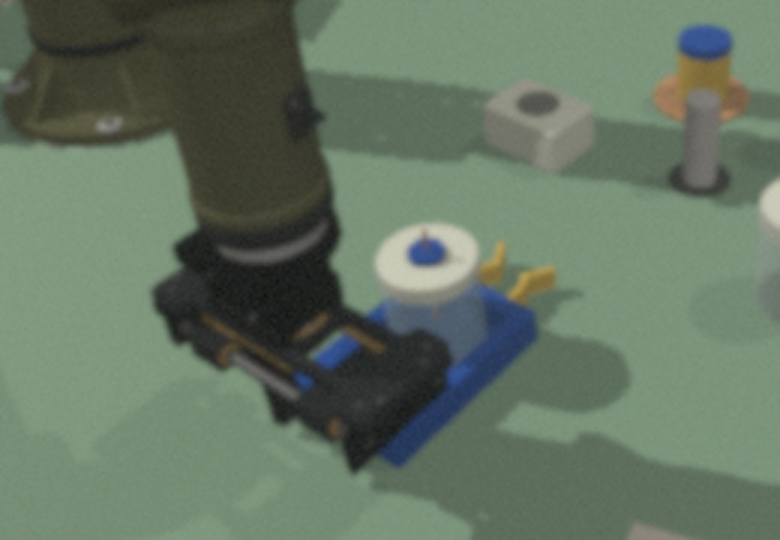

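The rear edge spans u 158–360 at v 225, with the fingers symmetric just behind it and the jar clear of the gripper. Creeping to contact.

Call:
drive_tool(commands=[[0.2,0,0,0,0,0,0.69],[0.2,0,0,0,0,0,0.69],[0.15,0,0,0,0,0,0.69],[0.15,0,0,0,0,0,0.69],[0.15,0,0,0,0,0,0.69],[0.15,0,0,0,0,0,0.69]])

```text
time_s: 12.95
tool_pos: [0.5016, -0.2389, 0.0802]
tool_rot: [180.0, 0.1, 85.5]
force: [0.5, -3.3, -0.7]
grip_width: 0.0601
```

In contact (3.3 N). Steering plan: 10° of arc to the right about the holder's origin (radius about 250 mm), then straight on. First half of the arc:

Call:
drive_tool(commands=[[0.22,-0.04,0,0,0,0.25,0.69],[0.22,-0.09,0,0,0,0.5,0.69],[0.22,-0.09,0,0,0,0.5,0.69],[0.22,-0.09,0,0,0,0.5,0.69],[0.22,-0.09,0,0,0,0.5,0.69],[0.22,-0.09,0,0,0,0.5,0.69],[0.22,-0.09,0,0,0,0.5,0.69],[0.22,-0.09,0,0,0,0.5,0.69],[0.22,-0.09,0,0,0,0.5,0.69],[0.22,-0.09,0,0,0,0.5,0.69]])

```text
time_s: 13.78
tool_pos: [0.4958, -0.215, 0.0802]
tool_rot: [-180.0, -0.0, 80.7]
force: [-0.6, -3.1, -2.0]
grip_width: 0.0602
```

```bash
cat > m.py <<'E'
from h import *
import sys
np.set_printoptions(precision=4,suppress=True)
t=sys.argv[1]
d=snap("wrist",t);snap("top",t)
o=env.get_obs();print(o["time_s"],o["tool_pos"],o["tool_rot"],o["force"])
hsv=cv2.cvtColor(d["img"],cv2.COLOR_BGR2HSV)
m=cv2.inRange(hsv,np.array((105,150,50)),np.array((125,255,255)));m[226:]=0
def edge(v0,v1,right):
    e=[]
    for y in range(v0,v1):
        x=np.nonzero(m[y])[0]
        e.append((y,x.max()+.5 if right else x.min()-.5))
    e=np.array(e);q=np.polyfit(e[:,0],e[:,1],1)
    return [onz(d,np.polyval(q,v),v,.028) for v in (v1,v0)]
# step line (top free part boundary at x=-38)
L=edge(130,195,False);R=edge(130,195,True)
for e in(L,R):
    v=e[1]-e[0];print("edge yaw",np.degrees(np.arctan2(v[1],v[0])),e[0])
v=(L[1]-L[0]+R[1]-R[0])[:2];f=v/np.linalg.norm(v);r=np.array([f[1],-f[0]])
mid=(L[0]+R[0])[:2]/2
print("width",(R[0]-L[0])[:2]@r,"lateral of TCP vs axis",(o["tool_pos"][:2]-mid)@r)
P=np.array([.579,.1445]); print("axis yaw",np.degrees(np.arctan2(f[1],f[0])),"post right of axis",(P-mid)@r,"post fwd of TCP",(P-o["tool_pos"][:2])@f)
E
python3 m.py g
```

```text
13.8833 [ 0.4958 -0.2147  0.0803] [-179.979    -0.0438   80.7463] [-0.7448 -2.0358 -0.1051]
edge yaw 80.8186165048381 [ 0.453  -0.1756  0.028 ]
edge yaw 80.73212570576484 [ 0.5493 -0.1913  0.028 ]
width 0.09755130115540311 lateral of TCP vs axis -0.00024975540731678685
axis yaw 80.7753762432408 post right of axis 0.024277905201370215 post fwd of TCP 0.3679063274413404
```

View pics/g_wrist.png

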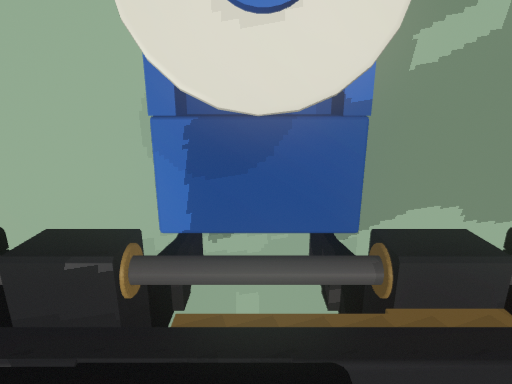

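View pics/g_top.png

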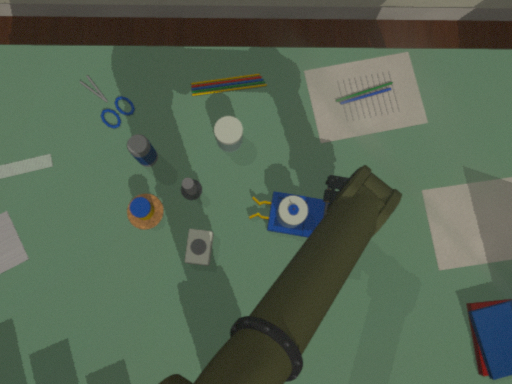

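The holder follows rigidly (heading 80.8°, centred on the tool, jar steady). Another 5.5° is needed.

Call:
drive_tool(commands=[[0.22,-0.09,0,0,0,0.5,0.69],[0.22,-0.09,0,0,0,0.5,0.69],[0.22,-0.09,0,0,0,0.5,0.69],[0.22,-0.09,0,0,0,0.5,0.69],[0.22,-0.09,0,0,0,0.5,0.69],[0.22,-0.09,0,0,0,0.5,0.69],[0.22,-0.09,0,0,0,0.5,0.69],[0.22,-0.09,0,0,0,0.5,0.69],[0.22,-0.09,0,0,0,0.5,0.69],[0.22,-0.09,0,0,0,0.5,0.69],[0.22,-0.09,0,0,0,0.5,0.69],[0.22,0,0,0,0,0,0.69],[0.25,0,0,0,0,0,0.69],[0.25,0,0,0,0,0,0.69]])

```text
time_s: 15.05
tool_pos: [0.4929, -0.1827, 0.0803]
tool_rot: [-180.0, 0.0, 75.2]
force: [-1.9, -4.4, 0.7]
grip_width: 0.0603
```

```bash
python3 m.py i
python3 - <<'E'
from h import *
d=load("top","i");cv2.imwrite("pics/i_top_z.png",cv2.resize(d["img"][110:270,120:350],None,fx=3,fy=3,interpolation=2))
E
```

```text
15.15 [ 0.4931 -0.1822  0.0803] [-179.9902   -0.028    75.2824] [-1.1974 -2.8693  0.337 ]
edge yaw 75.27639912315024 [ 0.4539 -0.1395  0.028 ]
edge yaw 75.26822072261206 [ 0.5483 -0.1642  0.028 ]
width 0.09756905627176297 lateral of TCP vs axis -4.358080763649666e-05
axis yaw 75.27231057983876 post right of axis -2.4284322485111487e-05 post fwd of TCP 0.33777624394560163
```

View pics/i_top_z.png

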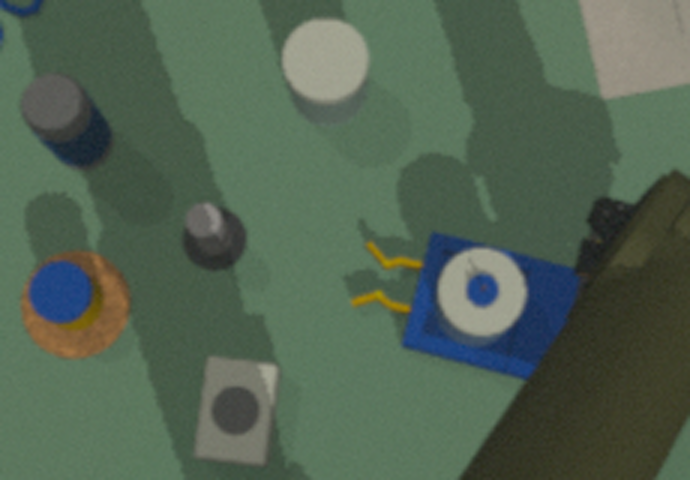

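Heading 75.3°, with the post on the holder's axis to within 1 mm; about 165 mm to go. Pushing straight.

Call:
drive_tool(commands=[[0.25,0,0,0,0,0,0.69],[0.3,0,0,0,0,0,0.69],[0.35,0,0,0,0,0,0.69],[0.35,0,0,0,0,0,0.69],[0.35,0,0,0,0,0,0.69],[0.35,0,0,0,0,0,0.69],[0.35,0,0,0,0,0,0.69],[0.35,0,0,0,0,0,0.69],[0.35,0,0,0,0,0,0.69],[0.35,0,0,0,0,0,0.69],[0.35,0,0,0,0,0,0.69],[0.35,0,0,0,0,0,0.69],[0.35,0,0,0,0,0,0.69],[0.35,0,0,0,0,0,0.69],[0.35,0,0,0,0,0,0.69],[0.35,0,0,0,0,0,0.69],[0.35,0,0,0,0,0,0.69],[0.35,0,0,0,0,0,0.69],[0.3,0,0,0,0,0,0.69],[0.25,0,0,0,0,0,0.69]])

```text
time_s: 16.82
tool_pos: [0.5099, -0.118, 0.0803]
tool_rot: [-180.0, 0.0, 75.2]
force: [-1.5, -5.9, 0.9]
grip_width: 0.0602
```

```bash
python3 m.py j
python3 - <<'E'
from h import *
np.set_printoptions(precision=4,suppress=True)
d=load("top","j");cv2.imwrite("pics/j_top_z.png",cv2.resize(d["img"][150:250,160:300],None,fx=5,fy=5,interpolation=2))
E
```

```text
16.9167 [ 0.5101 -0.1176  0.0803] [-179.9875   -0.016    75.2655] [-1.2046 -4.1545  1.153 ]
edge yaw 75.3460289575794 [ 0.4709 -0.0748  0.028 ]
edge yaw 75.32837603247063 [ 0.5653 -0.0996  0.028 ]
width 0.09757695861573555 lateral of TCP vs axis -0.00012607247359734162
axis yaw 75.33720430782596 post right of axis 0.00022662708662659942 post fwd of TCP 0.271000149405478
```

View pics/j_top_z.png

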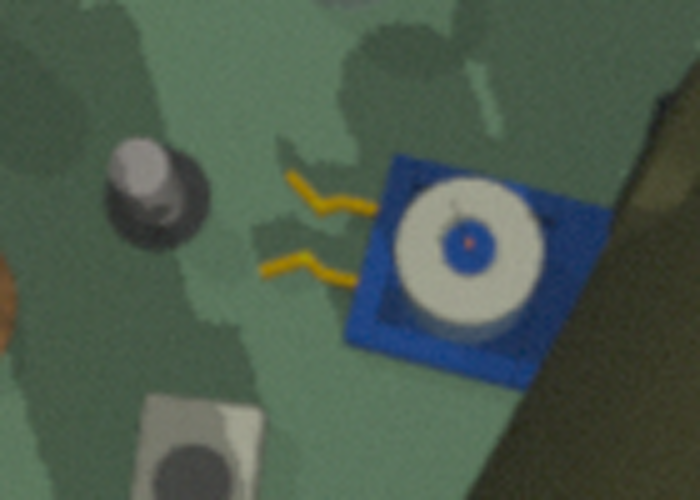

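Run:
```python
from h import *
np.set_printoptions(precision=4,suppress=True)
d=load("top","j"); q=lambda u,v,z:onz(d,160+(u-2)/5,150+(v-2)/5,z)[:2]
A=(q(397,155,.028)+q(350,342,.028))/2;B=(q(290,173,.022)+q(263,270,.022))/2
pt=q(140,167,.085);pb=q(158,198,.002);print("post",pt,pb,"front",A,"tips",B)
f=np.array([np.cos(np.radians(75.3)),np.sin(np.radians(75.3))]);r=np.array([f[1],-f[0]])
for p in(pt,pb):print("right of front/tips",(p-A)@r,(p-B)@r,"fwd from front",(p-A)@f)
```

```text
post [0.5788 0.1453] [0.5788 0.1459] front [0.5489 0.0324] tips [0.5634 0.0825]
right of front/tips 0.00026756016429175177 -0.0010034148230266694 fwd from front 0.11681022941369651
right of front/tips 0.00016182395347006227 -0.001109151033848359 fwd from front 0.11733026669923158
```

The top view agrees: post within about 1 mm of the axis, roughly 99–101 mm left. Next 65 mm:

Call:
drive_tool(commands=[[0.25,0,0,0,0,0,0.69],[0.3,0,0,0,0,0,0.69],[0.35,0,0,0,0,0,0.69],[0.35,0,0,0,0,0,0.69],[0.35,0,0,0,0,0,0.69],[0.35,0,0,0,0,0,0.69],[0.35,0,0,0,0,0,0.69],[0.35,0,0,0,0,0,0.69],[0.35,0,0,0,0,0,0.69],[0.35,0,0,0,0,0,0.69],[0.35,0,0,0,0,0,0.69],[0.35,0,0,0,0,0,0.69],[0.35,0,0,0,0,0,0.69],[0.35,0,0,0,0,0,0.69],[0.35,0,0,0,0,0,0.69],[0.35,0,0,0,0,0,0.69],[0.35,0,0,0,0,0,0.69],[0.35,0,0,0,0,0,0.69],[0.3,0,0,0,0,0,0.69],[0.25,0,0,0,0,0,0.69]])

```text
time_s: 18.58
tool_pos: [0.5268, -0.0536, 0.0803]
tool_rot: [-180.0, 0.0, 75.2]
force: [-2.5, -5.4, 1.9]
grip_width: 0.06
```

```bash
python3 m.py k
python3 - <<'E'
from h import *
np.set_printoptions(precision=4,suppress=True)
d=load("top","k");cv2.imwrite("pics/k_top_z.png",cv2.resize(d["img"][150:250,160:300],None,fx=5,fy=5,interpolation=2))
E
```

```text
18.6833 [ 0.5269 -0.0531  0.0803] [-179.9738    0.0037   75.2506] [-0.2363 -3.6156  2.1257]
edge yaw 75.32382768592572 [ 0.4878 -0.0104  0.028 ]
edge yaw 75.26886841351836 [ 0.5822 -0.0352  0.028 ]
width 0.09756201447822974 lateral of TCP vs axis -0.00012814266552997296
axis yaw 75.29635591717208 post right of axis 8.519329370317683e-05 post fwd of TCP 0.20432783180307432
```

View pics/k_top_z.png

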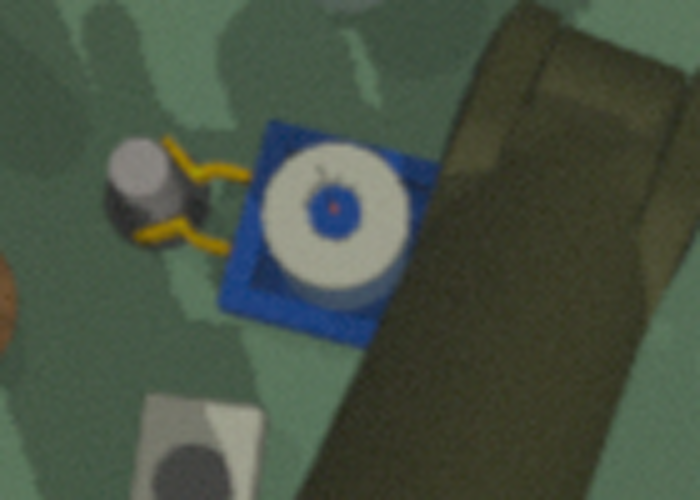

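The arms now straddle the post, with about 32 mm left. Pushing in gently.

Call:
drive_tool(commands=[[0.2,0,0,0,0,0,0.69],[0.2,0,0,0,0,0,0.69],[0.2,0,0,0,0,0,0.69],[0.2,0,0,0,0,0,0.69],[0.2,0,0,0,0,0,0.69],[0.2,0,0,0,0,0,0.69],[0.2,0,0,0,0,0,0.69],[0.2,0,0,0,0,0,0.69]])

```text
time_s: 19.35
tool_pos: [0.5287, -0.0462, 0.0803]
tool_rot: [-179.9, 0.7, 75.1]
force: [-7.6, -25.4, 7.6]
grip_width: 0.0598
```

Call:
drive_tool(commands=[[0.15,0,0,0,0,0,0.69],[0.15,0,0,0,0,0,0.69],[0.15,0,0,0,0,0,0.69]])

```text
time_s: 19.6
tool_pos: [0.5289, -0.0457, 0.0803]
tool_rot: [-179.9, 1.0, 75.0]
force: [-9.7, -30.0, 9.0]
grip_width: 0.06
```

Call:
drive_tool(commands=[[0.15,0,0,0,0,0,0.69],[0.15,0,0,0,0,0,0.69],[0.15,0,0,0,0,0,0.69]])

```text
time_s: 19.85
tool_pos: [0.529, -0.0448, 0.0803]
tool_rot: [-179.9, 1.2, 74.9]
force: [-12.8, -37.7, 12.3]
grip_width: 0.0601
```

Stalled at about 40 N, far above the snap force, so something is wrong. I back off and look.

Call:
drive_tool(commands=[[-0.6,0,0,0,0,0,0.69],[-0.6,0,0,0,0,0,0.69],[-0.5,0,0,0,0,0,0.69],[0,0,0,0,0,0,0.69]])

```text
time_s: 20.18
tool_pos: [0.5284, -0.0462, 0.0801]
tool_rot: [-179.9, 0.0, 75.2]
force: [-2.2, -6.1, 3.1]
grip_width: 0.0604
```

```bash
python3 m.py l
python3 - <<'E'
from h import *
d=load("top","l");cv2.imwrite("pics/l_top_z.png",cv2.resize(d["img"][150:250,160:300],None,fx=5,fy=5,interpolation=2))
d=snap("scene","l");cv2.imwrite("pics/l_scene_z.png",cv2.resize(d["img"][110:270,160:380],None,fx=3.6,fy=3.6,interpolation=2))
E
```

```text
20.2833 [ 0.5285 -0.0461  0.0801] [-179.9356    0.0746   75.2322] [-2.7994 -6.9499  2.8116]
edge yaw 75.32326208733127 [ 0.4895 -0.0028  0.028 ]
edge yaw 75.16286817881655 [ 0.5838 -0.0277  0.028 ]
width 0.09752081792933685 lateral of TCP vs axis -5.743383271518261e-05
axis yaw 75.24310744082432 post right of axis 0.00027784383508302845 post fwd of TCP 0.1971756137693333
```

View pics/l_top_z.png

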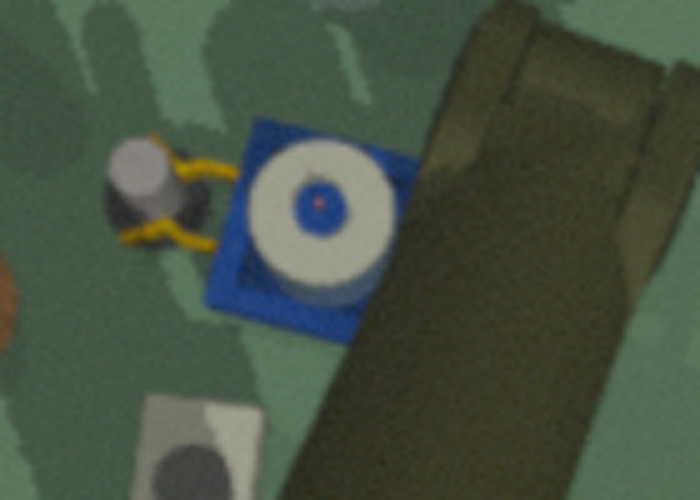

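View pics/l_scene_z.png

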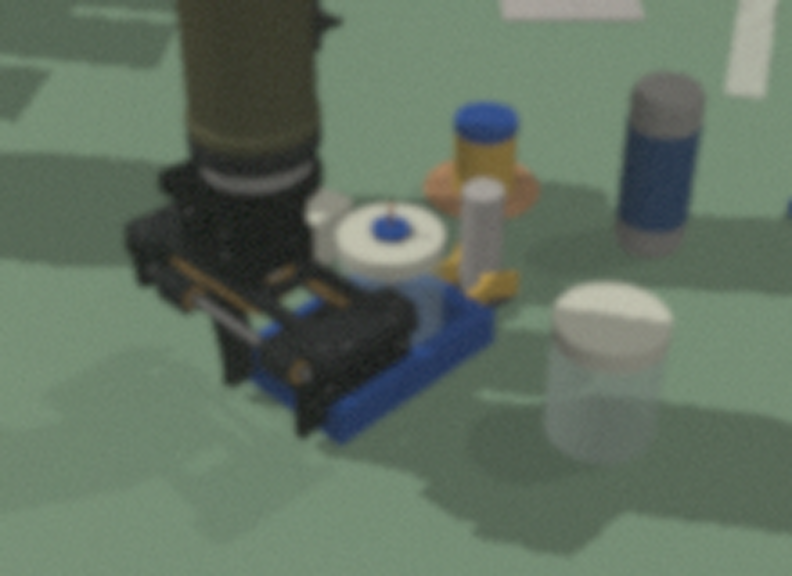

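View pics/l_wrist.png

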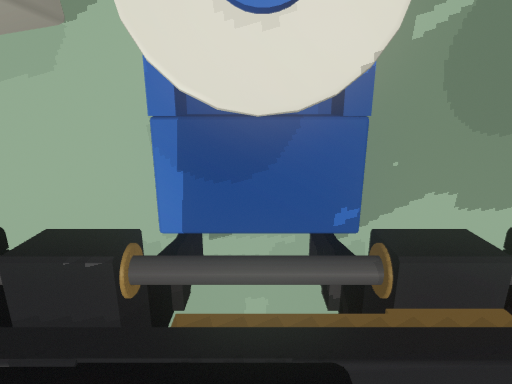

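The post is exactly at first contact with both flares (seat about 24.7 mm short), yet the arms barely open. I'll look again under a moderate load.

Call:
drive_tool(commands=[[0.3,0,0,0,0,0,0.69],[0.3,0,0,0,0,0,0.69],[0,0,0,0,0,0,0.69]])

```text
time_s: 20.58
tool_pos: [0.5293, -0.0432, 0.0801]
tool_rot: [-179.9, 0.3, 75.2]
force: [-4.0, -12.8, 4.0]
grip_width: 0.0603
```

```bash
python3 m.py n
python3 - <<'E'
from h import *
np.set_printoptions(precision=4,suppress=True)
o=env.get_obs();print(o["wrist_torque"],o["force"])
a=[]
for t in "jkln":
    d=load("top",t);a.append(cv2.resize(d["img"][165:225,175:260],None,fx=4.5,fy=4.5,interpolation=2))
cv2.imwrite("pics/n_cmp.png",np.vstack([np.hstack(a[:2]),np.hstack(a[2:])]))
d=snap("scene","n");cv2.imwrite("pics/n_scene_z.png",cv2.resize(d["img"][155:215,250:330],None,fx=9,fy=9,interpolation=2))
E
```

```text
20.6833 [ 0.5293 -0.0432  0.0801] [-179.9407    0.3278   75.1997] [ -4.4728 -12.5272   3.8378]
edge yaw 75.34577460125077 [ 0.4903 -0.0001  0.028 ]
edge yaw 75.23002541396244 [ 0.5846 -0.0249  0.028 ]
width 0.09754027715553985 lateral of TCP vs axis -8.429325218688913e-05
axis yaw 75.28792805505915 post right of axis 0.00030396687693903926 post fwd of TCP 0.19415816076350637
[-2.8573  1.048   0.1894] [ -4.4728 -12.5272   3.8378]
```

View pics/n_cmp.png

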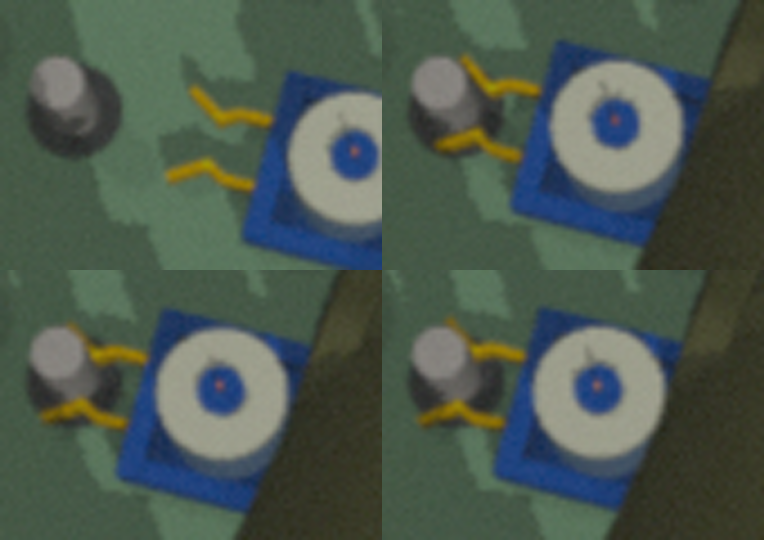

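View pics/n_scene_z.png

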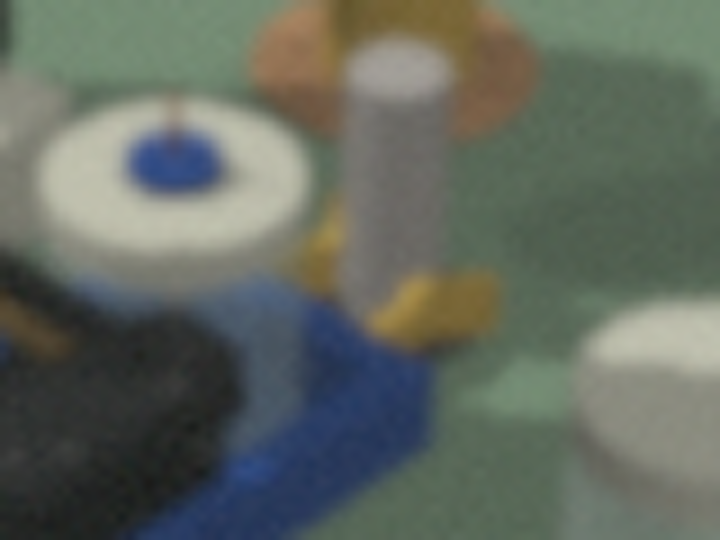

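At about 13 N the holder did advance 3 mm, and the arms are opening. So the resistance depends on speed, and a slow, steady push should work. Continuing at low speed.

Call:
drive_tool(commands=[[0.1,0,0,0,0,0,0.69],[0,0,0,0,0,0,0.69],[0,0,0,0,0,0,0.69],[0,0,0,0,0,0,0.69],[0,0,0,0,0,0,0.69],[0,0,0,0,0,0,0.69]])

```text
time_s: 21.23
tool_pos: [0.5296, -0.0422, 0.0801]
tool_rot: [-179.9, 0.3, 75.2]
force: [-4.8, -12.5, 3.7]
grip_width: 0.0601
```

Call:
drive_tool(commands=[[0.1,0,0,0,0,0,0.69],[0,0,0,0,0,0,0.69],[0.1,0,0,0,0,0,0.69],[0,0,0,0,0,0,0.69],[0.1,0,0,0,0,0,0.69],[0,0,0,0,0,0,0.69]])

```text
time_s: 21.73
tool_pos: [0.5307, -0.0382, 0.0801]
tool_rot: [-179.9, 0.2, 75.2]
force: [-3.4, -10.3, 3.3]
grip_width: 0.0602
```

Moving well at about 11 N. Continuing.

Call:
drive_tool(commands=[[0.08,0,0,0,0,0,0.69],[0.08,0,0,0,0,0,0.69],[0.08,0,0,0,0,0,0.69],[0.08,0,0,0,0,0,0.69],[0.08,0,0,0,0,0,0.69],[0.08,0,0,0,0,0,0.69]])

```text
time_s: 22.23
tool_pos: [0.5322, -0.0323, 0.0801]
tool_rot: [-179.9, 0.1, 75.3]
force: [-2.4, -7.3, 2.6]
grip_width: 0.06
```

Call:
drive_tool(commands=[[0.08,0,0,0,0,0,0.69],[0.08,0,0,0,0,0,0.69],[0.08,0,0,0,0,0,0.69],[0.08,0,0,0,0,0,0.69]])

```text
time_s: 22.57
tool_pos: [0.5332, -0.0284, 0.0801]
tool_rot: [-179.9, 0.1, 75.3]
force: [-2.5, -5.4, 2.2]
grip_width: 0.0599
```

Call:
drive_tool(commands=[[0.08,0,0,0,0,0,0.69],[0.08,0,0,0,0,0,0.69],[0.08,0,0,0,0,0,0.69],[0.08,0,0,0,0,0,0.69],[0.05,0,0,0,0,0,0.69]])

```text
time_s: 22.98
tool_pos: [0.5342, -0.0243, 0.0801]
tool_rot: [-179.9, 0.0, 75.3]
force: [-2.0, -6.3, 1.0]
grip_width: 0.06
```

Call:
drive_tool(commands=[[0.05,0,0,0,0,0,0.69],[0.05,0,0,0,0,0,0.69],[0.05,0,0,0,0,0,0.69],[0.05,0,0,0,0,0,0.69]])

```text
time_s: 23.32
tool_pos: [0.5348, -0.0224, 0.0801]
tool_rot: [-180.0, 0.0, 75.3]
force: [-0.2, -5.2, 1.5]
grip_width: 0.0602
```

```bash
python3 m.py p
python3 - <<'E'
from h import *
d=load("top","p");cv2.imwrite("pics/p_top_z.png",cv2.resize(d["img"][150:250,160:300],None,fx=5,fy=5,interpolation=2))
E
```

```text
23.4167 [ 0.5348 -0.0223  0.0801] [-179.9509    0.0434   75.2941] [-1.2634 -5.4121  1.7493]
edge yaw 75.41828406792536 [0.4957 0.0208 0.028 ]
edge yaw 75.23224686609016 [ 0.5901 -0.0039  0.028 ]
width 0.09752238300171504 lateral of TCP vs axis -6.243544821270258e-05
axis yaw 75.32530621932598 post right of axis 0.0004550631466836559 post fwd of TCP 0.17258658429715648
```

View pics/p_top_z.png

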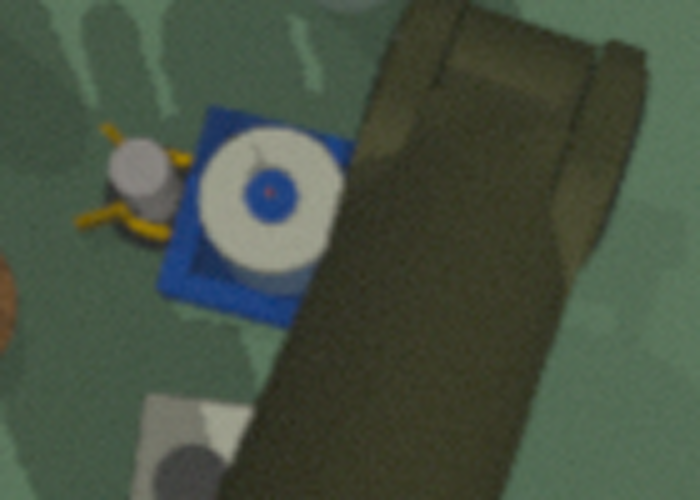

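Nominally home (seat within about 0–2 mm). I'll push on in half-millimetres until it meets a firm stop.

Call:
drive_tool(commands=[[0.05,0,0,0,0,0,0.69],[0.05,0,0,0,0,0,0.69],[0,0,0,0,0,0,0.69]])

```text
time_s: 23.67
tool_pos: [0.535, -0.0215, 0.0801]
tool_rot: [-179.9, 0.1, 75.3]
force: [-1.7, -5.8, 1.7]
grip_width: 0.0602
```

Call:
drive_tool(commands=[[0.05,0,0,0,0,0,0.69],[0.05,0,0,0,0,0,0.69],[0,0,0,0,0,0,0.69]])

```text
time_s: 23.92
tool_pos: [0.535, -0.0214, 0.0801]
tool_rot: [-179.9, 0.1, 75.3]
force: [-2.0, -8.0, 3.1]
grip_width: 0.06
```

Call:
drive_tool(commands=[[0.05,0,0,0,0,0,0.69],[0.05,0,0,0,0,0,0.69],[0,0,0,0,0,0,0.69]])

```text
time_s: 24.17
tool_pos: [0.5351, -0.0212, 0.0801]
tool_rot: [-179.9, 0.2, 75.3]
force: [-1.4, -8.5, 3.2]
grip_width: 0.0601
```

Call:
drive_tool(commands=[[0.1,0,0,0,0,0,0.69],[0.1,0,0,0,0,0,0.69],[0.1,0,0,0,0,0,0.69],[0,0,0,0,0,0,0.69],[0,0,0,0,0,0,0.69],[0,0,0,0,0,0,0.69],[0,0,0,0,0,0,0.69]])

```text
time_s: 24.75
tool_pos: [0.5352, -0.0209, 0.0801]
tool_rot: [-179.9, 0.4, 75.2]
force: [-5.1, -13.8, 5.8]
grip_width: 0.0601
```

That is a firm stop (14.7 N with no travel). Withdrawing straight back, then up.

Call:
drive_tool(commands=[[-0.3,0,0,0,0,0,0.69],[-0.4,0,0,0,0,0,0.69],[-0.5,0,0,0,0,0,0.69],[-1,0,0,0,0,0,0.69],[-1.5,0,0,0,0,0,0.69],[-1.5,0,0,0,0,0,0.69],[-1,0,-1,0,0,0,0.69],[-1,0,-2,0,0,0,0.69],[-2,0,-3,0,0,0,0.69],[-2,0,-3,0,0,0,0.69],[-2,0,-3,0,0,0,0.69],[-2,0,-3,0,0,0,0.69],[0,0,-2,0,0,0,0.69],[0,0,0,0,0,0,0.69]])

```text
time_s: 25.92
tool_pos: [0.4996, -0.1661, 0.2552]
tool_rot: [179.5, -0.2, 75.1]
force: [1.3, -0.4, 0.2]
grip_width: 0.0601
```

Run:
```python
from h import *
np.set_printoptions(precision=4,suppress=True)
o=env.get_obs();print(o["time_s"],o["tool_pos"],o["force"])
for n in ("top","scene","wrist"):snap(n,"q")
d=load("top","q");cv2.imwrite("pics/q_top_z.png",cv2.resize(d["img"][120:260,120:320],None,fx=4,fy=4,interpolation=2))
d=load("scene","q");cv2.imwrite("pics/q_scene_z.png",cv2.resize(d["img"][110:260,190:380],None,fx=4,fy=4,interpolation=2))
```

```text
25.9167 [ 0.4996 -0.1661  0.2552] [ 1.3165 -0.3552  0.196 ]
```

View pics/q_top_z.png

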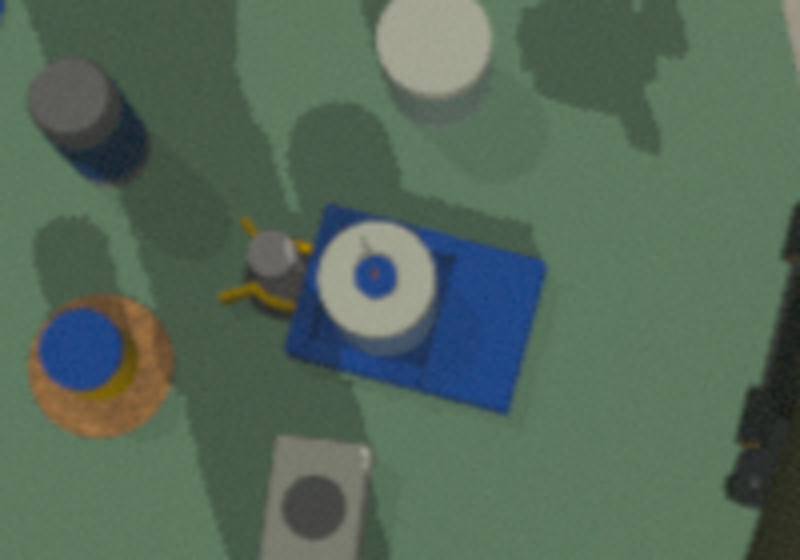

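View pics/q_scene_z.png

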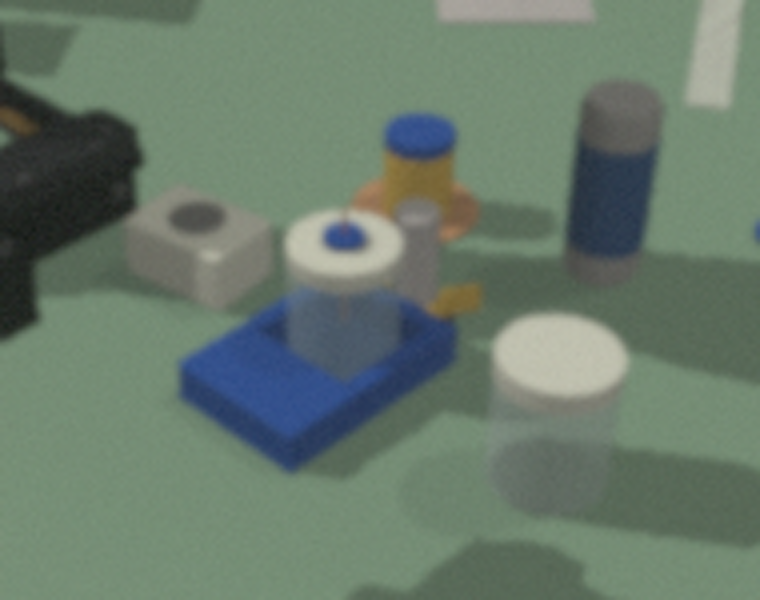

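View pics/q_wrist.png

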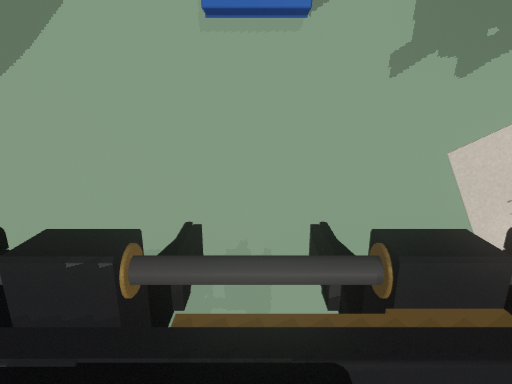

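Run:
```python
from h import *
np.set_printoptions(precision=4,suppress=True)
d=load("top","q"); q=lambda u,v,z:onz(d,120+(u-1.5)/4,120+(v-1.5)/4,z)[:2]
c=[q(330,204,.028),q(547,260,.028),q(507,413,.028),q(288,355,.028)]
F=(c[0]+c[3])/2;Rr=(c[1]+c[2])/2;f=F-Rr;print("len",np.linalg.norm(f),"yaw",np.degrees(np.arctan2(f[1],f[0])));f/=np.linalg.norm(f)
O=sum(c)/4+.0215*f;S=O+.068*f;r=np.array([f[1],-f[0]])
P=np.array([.579,.145]);print("seat",S,"post rel fwd,right",(P-S)@f,(P-S)@r)
print("tips",np.linalg.norm(q(245,222,.022)-q(222,298,.022)))
print("tub lid",q(82,349,.068),"coaster",q(101,366,.004),"jar lid",q(376,279,.094),"O",O)
# bystander change
a=load("top","a")["img"];b=d["img"]
for n,(x0,y0,x1,y1) in dict(can=(125,128,162,170),spare=(212,114,246,150),adapter=(183,226,215,268)).items():
    ga=cv2.GaussianBlur(cv2.cvtColor(a[y0:y1,x0:x1],6),(3,3),0).astype(np.float32);gb=cv2.GaussianBlur(cv2.cvtColor(b[y0:y1,x0:x1],6),(3,3),0).astype(np.float32)
    print(n,cv2.phaseCorrelate(ga,gb))
```

```text
len 0.14394340292596203 yaw 75.5172441688111
seat [0.5781 0.1452] post rel fwd,right 1.9787725631774677e-05 0.0009191510370810721
tips 0.05156580088445248
tub lid [0.5219 0.2618] coaster [0.5202 0.2635] jar lid [0.5617 0.0811] O [0.5611 0.0794]
can ((0.18591256903988196, 0.4639748728721571), 1.0235449413458506)
spare ((-0.012821925569443948, -0.08303851753048974), 1.0980359315872192)
adapter ((-0.18209852492643108, 0.4589856632717364), 0.8288384053442214)
```

Every check agrees: seat within 1 mm of the post axis, arms sprung back to about 51 mm at the tips, tub 2 mm off the coaster centre, bystanders unmoved. Let the arm settle, then hand in.

Call:
drive_tool(commands=[[0,0,0,0,0,0,0.69],[0,0,0,0,0,0,0.69],[0,0,0,0,0,0,0.69]])

```text
time_s: 26.32
tool_pos: [0.4976, -0.163, 0.2493]
tool_rot: [-179.9, 0.0, 75.3]
force: [0.3, 0.3, 0.0]
grip_width: 0.0601
```

```bash
python3 -c "
from cell import env
print(env.get_obs()['force']);print(env.sign_off())"
```

```text
[0.27696045 0.27155013 0.04821377]
the job is handed in; nothing more can be done
None
```

The job is done and handed in at 26.3 s. The tub stands upright on the coaster, the clip is home round the post, and the jar is still upright in its holder.

**What I did:** I set the tub on the coaster and let go. Then I pushed the holder from behind with the half-open fingers on its rear face, in an arc of about 10° to the right and then straight on, until the clip met a firm stop.

**Last checks:**
- **Clip:** the seat is within 1 mm of the post axis, and the arm tips are back to about 51 mm apart (48 mm nominal). The holder stood still at about 15 N.
- **Tub:** the lid centre is about 2 mm from the coaster centre, against 21 mm of margin.
- **Bystanders:** the image shifts are under half a pixel (about 1 mm). I put these down to changed shadows.
- **Robot:** it was clear of everything at hand-in, with no force on the wrist.

**What went wrong or disagreed:**
- **Force peak:** the first push onto the post was too fast and stalled. The wrist force peaked at about 42 N, pressed by the fingertips on the rear face. That is far below the 120 N wrist limit. The 40 N limit is for the arm and the gripper's body, and I saw neither touching anything. I backed off, and a slow push went home at 5 to 13 N.
- **Cameras:** the scene camera differed from the top and wrist views by up to about 10 mm, so I relied on those two. They agreed to 1–3 mm on most points, but the first distant wrist view put the holder about 10 mm off until I looked from closer.

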